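Slide the trigger sprayer home into its stall

ROBOT

A 6-joint arm with a two-finger parallel gripper is mounted at the origin on the work surface. World frame = base frame: x ahead of the robot, y to its left, z up, the work surface at z = 0. Lengths are in mm, angles in rad, forces in N, time in s.
With the tool pointing down it reaches from about 275 to 1000 mm from the base axis. Payload 8.4 kg.
Tool frame: the origin (TCP) lies on the centre line of the jaws, within the pads' length; the fingertips stand 14 mm ahead of it and the grasp point (between the pads) lies 5 mm behind it; z points along the fingers, y is the line along which they close (so a half turn about z gives the same grasp; the last joint's range is limited). The gripper opens to 85 mm and grips with 20 to 120 N. Pads are 22 mm wide; open, the fingers measure 114 mm over their backs; the gripper's body (76 mm by 85 mm) begins 54 mm behind the grasp point. The pads swing forward as they close: fully open they stand 13 mm farther back than shut.
Start: joints at [1.244, 0.353, 1.633, -0, 1.155, -0.002], TCP at [199.448, 592.325, 245.281] pointing down, gripper open.
Joint ranges: [-2.63, 2.63], [-0.92, 2.1], [0.06, 2.66], [-1.3, 4.44], [0, 2.69], [-3.02, 3.02]. Speed limits (rad/s): [2.22, 2.22, 2.79, 3.14, 3.14, 3.14].

INTERFACE

Orientations are given as [roll, pitch, yaw] about the fixed x, y, z axes, in that order (R = Rz(yaw) Ry(pitch) Rx(roll)).
In Python, from rig import r gives the robot as it stands.
- The arm moves only by the tool step_arm, never from a script. Its argument "plan" is text: rows parted by semicolons, each of 7 numbers parted by spaces: the turn, a rotation vector about the world's x, y, z in degrees, then the shift along the world's x, y, z in mm, then the closure in counts, from 0 (fully open) to 255 (shut). In form: rx ry rz x y z hand; .... A call has 1 to 8 rows; each row is the pose to reach, as a shift and turn from the pose commanded when the call began; what a row does not reach only later rows make up. A row lasts 1/10 s, in which the tool goes at most 50 mm and 8.59 degrees, less where a joint would pass 70% of its speed; a pose out of reach is approached as far as the arm can. A call with a gripper value outside its range is refused whole. The fingers move at their own pace and stop on an object; "force" is the grip in N (left out, the last holds). Time passes only in rows, so rows that repeat a pose let the fingers close. It gives the time, the measured TCP pose, the force, the opening and the grip force at its end, in the units of the state.
- r.sense(): the state, without advancing time (a new reading comes with each control period).
- r.grab_frame(name): name is "scene" or "top" or "wrist"; returns (picture, depth): 480x640x3 uint8, red, green, blue; 480x640 float32, mm along the optical axis (not along the pixel's ray), 0 where there is no reading.
- r.get_calibration(name): a dict with "K" (3x3 intrinsics, pixels), "k1" (the pictures are not rectified: a ray, as slopes to the right and down, at radius r is drawn at 1 + k1 r^2 times it, then the intrinsics apply), "world_from_camera" (4x4, takes a point from camera to world coordinates). Camera axes: x right, y down, z forward; pixel columns grow to the right and rows downward; lengths in mm; the calibration is good to about 2 mm. A picture is of the moment at which its call begins: read the wrist's pose just before it. get_calibration takes no time and is no camera call; for the wrist camera it gives the pose at the moment of the call.
- r.sign_off(): hands the job in; it is judged then, once.
The state is a dict: "clock": time; "qpos": joint angles; "qvel": joint speeds; "joint_efforts": joint torques, N m; "eef_pos": TCP position; "tcp_rot": TCP orientation; "contact_force": force on the tool from outside, world axes, zero at the start; "wrist_torque": the same for the moment, N m; "opening": opening from 0.0 (shut) to 1.0 (fully open); "grasp_force": force on a finger pad.
Only numpy, scipy, OpenCV 4.12 (cv2) and the standard library are available. Lean on these libraries where they do the work, as an engineer would, in place of code of your own. Each camera call takes 0.05 s, during which the arm holds its last target. There are 200 camera calls.

TASK

The trigger sprayer's head is loose, so it must not be lifted: push the tall sprayer along the bench into its low wooden stall, in through the open mouth, until it stands right up against the back stop. Push low down on its body with the fingertips so that it slides upright, never taking it between the fingers, lifting it or tipping it. Leave the pot, the cloche and the tamper where they are, and finish clear of everything.

Things in the scene. Friction and masses are not known exactly. Their poses are not given: they have to be found in the camera images.
- sprayer: tall spray bottle, loose, upright: white with a green band, 64 mm diameter, straight-sided to 135 mm; orange head, black nozzle and trigger, 228 mm tall, about 0.5 kg. Origin: centre of underside; z up; nozzle along its x, reaching 67 mm from the axis at 216 mm height, trigger 53 mm at 140 to 200 mm. Friction on the bench about 0.6; tips if pushed higher than about 45 mm
- stall: low U of dark wooden rails fixed to the bench, green paint inside (no step). Origin: on the bench, where the sprayer's origin comes when it touches the back stop in the middle. x points from the open mouth inwards, z up. Rails 30 mm high, 18 mm thick; inner faces: back stop at x = 32 mm, sides at y = 46 and -46 mm; side rails begin at the mouth, x = -25 mm
- pot: blue glazed flower pot standing on the bench, 132 mm in diameter, 115 mm tall; origin at the centre of its underside
- cloche: glass bell cloche with a green knob standing on the bench, 120 mm in diameter, 169 mm tall; origin at the centre of its underside
- tamper: turned wooden tamper standing on its 72 mm disc, 182 mm tall, stem 24 to 28 mm and knob 40 mm in diameter; origin at the centre of its underside
Not all that is in view belongs to the job. Of the things that look like the stall, take the one that is farthest to the robot's left at the start.

How it is judged:
By the outcome, as a careful person would: the job done as asked, in the order asked, and still so for the second after the job is handed in, with the robot touching nothing.
It also fails if it takes over 48 s, if anything falls off the work surface, if the arm or the gripper's body presses on something with over 40 N, if the wrist force passes 120 N, or if a joint passes its speed limit or range.

## Working session

There is one attempt and no reset: what is moved stays moved. The work goes in short steps, Python scripts to look and compute and a tool call to move; the robot and the scene stay as the last step left them, time stands still between calls to the robot, and variables do not carry over. Pictures are saved under pics/ and viewed, at most 10 in all, crops included, and the job is handed in when it is done.

Besides the shell and the picture viewer there is one more tool, called after ">>>" as a command line: name --argument value ..., lists and objects as JSON in quotes. step_arm: Moves the arm, as the interface text tells. Its arguments: {"type":"object","properties":{"plan":{"type":"string"},"force":{"type":"number"}},"required":["plan"]}

```bash
mkdir -p pics
cat > h.py <<'E'
import numpy as np, cv2
from rig import r
def grab(n):
    c=r.get_calibration(n); p,d=r.grab_frame(n); return p,d,c
def world(d,c):
    h,w=d.shape; K=np.array(c["K"],float); k=c["k1"]
    u,v=np.meshgrid(np.arange(w,dtype=float),np.arange(h,dtype=float))
    q=cv2.undistortPoints(np.stack([u.ravel(),v.ravel()],1)[:,None],K,np.array([k,0,0,0,0.]))[:,0]
    P=np.c_[q,np.ones(len(q))]*d.reshape(-1,1); T=np.array(c["world_from_camera"])
    return (P@T[:3,:3].T+T[:3,3]).reshape(h,w,3)
E
python3 - <<'E'
from h import *
ims=[]
for n in("scene","top"):
    p,d,c=grab(n); np.savez(f"{n}.npz",p=p,d=d,W=world(d,c)); cv2.imwrite(f"pics/{n}.png",p[:,:,::-1]); print(n,np.array(c["world_from_camera"]).round(2).tolist())
print(r.sense())
E
```

```text
scene [[0.82, 0.44, -0.36, 943.14], [0.57, -0.64, 0.52, -378.82], [0.0, -0.63, -0.77, 748.93], [0.0, 0.0, 0.0, 1.0]]
top [[-0.02, -0.99, 0.16, 473.01], [-1.0, 0.02, 0.02, 84.82], [-0.02, -0.16, -0.99, 839.55], [0.0, 0.0, 0.0, 1.0]]
{'clock': 0.1, 'qpos': array([ 1.24362227e+00,  3.53558251e-01,  1.63405186e+00, -2.46103875e-06,
        1.15520702e+00, -2.37197008e-03]), 'qvel': array([-6.01417703e-04, -1.15123628e-03, -2.86142981e-03, -3.35934089e-03,
       -3.96098776e-05,  6.29965166e-04]), 'joint_efforts': array([ 1.23887618e-03, -6.06353688e+01, -3.42821968e+01,  1.90811475e-04,
        4.01649449e-03, -5.73163993e-05]), 'eef_pos': array([199.30416394, 591.94142659, 244.65301912]), 'tcp_rot': array([-3.14036818e+00, -6.54089653e-07,  2.81679157e+00]), 'contact_force': array([-0.26553305, -0.47736093,  1.09661804]), 'wrist_torque': array([ 0.03172106, -0.0333406 , -0.00081641]), 'grasp_force': 0.0, 'opening': 1.0009959973785758}
```

View pics/top.png

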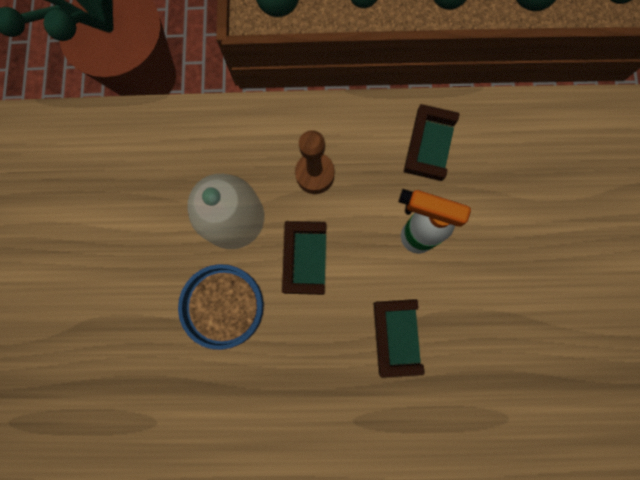

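View pics/scene.png

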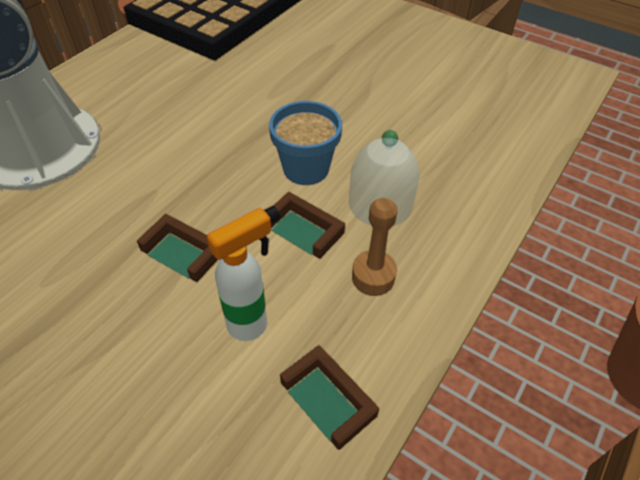

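The top view shows three stalls. The leftmost (+y), at about (305,258), is the target; its back stop is on the left and its mouth faces right. The sprayer's base is near (418,240), the tamper's at (315,175), the cloche's at (232,215) and the pot's at (221,307).

```bash
cat > m.py <<'E'
from h import *
def circ(P):
    A=np.c_[2*P,np.ones(len(P))]; s=np.linalg.lstsq(A,(P**2).sum(1),rcond=None)[0]; return s[:2].round(1),round(float(np.sqrt(s[2]+s[:2]@s[:2])),1)
def fixed(P,R):
    from scipy.optimize import least_squares
    s=least_squares(lambda c:np.hypot(*(P-c).T)-R,P.mean(0),loss='soft_l1',f_scale=2); return s.x.round(1), round(float(np.abs(s.fun).mean()),1)
E
python3 - <<'E'
from m import *
z=np.load("top.npz");p=z["p"];W=z["W"]
hsv=cv2.cvtColor(p,cv2.COLOR_RGB2HSV)
g=cv2.inRange(hsv,(60,60,30),(95,255,255))
n,l,s,c=cv2.connectedComponentsWithStats(g)
for i in range(1,n):
    if s[i,4]>250 and s[i,1]>110:
        P=W[l==i]; print(c[i].round(),s[i].tolist(),np.median(P,0).round(1),cv2.minAreaRect(P[:,:2].astype(np.float32)))
# rails of target: dark px with z 20..38 in window
win=np.zeros(p.shape[:2],bool);win[215:300,278:332]=1
m=win&(W[...,2]>22)&(W[...,2]<36);P=W[m];print("rails",m.sum(),cv2.minAreaRect(P[:,:2].astype(np.float32)),P.min(0),P.max(0))
for nm in("scene","top"):
    W=np.load(nm+".npz")["W"]
    def reg(x,y,R,z0,z1):
        P=W.reshape(-1,3);k=(np.hypot(P[:,0]-x,P[:,1]-y)<R)&(P[:,2]>z0)&(P[:,2]<z1);return P[k]
    p=np.load(nm+".npz")["p"];h=cv2.cvtColor(p,cv2.COLOR_RGB2HSV)
    o=(cv2.inRange(h,(5,180,120),(18,255,255))>0)&(W[...,2]>150)&(W[...,2]<260)
    P=W[o];print(nm,"orange",len(P),np.median(P,0),cv2.minAreaRect(P[:,:2].astype(np.float32)))
    cx,cy=np.median(P,0)[:2]
    b=reg(cx,cy,80,15,130);print("body",len(b),fixed(b[:,:2],32),circ(b[:,:2]))
    for z0 in (20,60,100):
        b2=b[(b[:,2]>z0)&(b[:,2]<z0+35)]; 
        if len(b2)>20: print(z0,len(b2),fixed(b2[:,:2],32))
E
```

```text
[435. 144.] [417, 122, 36, 46, 1154] [ 783.  -119.8    2.9] ((639.6959838867188, -42.61621856689453), (66.65176391601562, 414.3132629394531), 61.738502502441406)
[309. 258.] [293, 233, 33, 51, 1523] [572.1 119.    2.6] ((545.9306640625, 117.83540344238281), (147.98484802246094, 61.05059814453125), 1.9382247924804688)
[402. 337.] [386, 310, 34, 55, 1589] [429.8 -42.9   2.6] ((428.75347900390625, 6.8509979248046875), (92.77334594726562, 153.45518493652344), 1.5755338668823242)
rails 1426 ((572.2789306640625, 126.7155532836914), (75.14781188964844, 128.0233154296875), 87.93069458007812) [507.91504452  87.15996966  22.4046618 ] [636.42406778 166.11067129  35.83667191]
scene orange 1295 [619.01960326 -78.07045592 223.21010242] ((617.5258178710938, -66.82527160644531), (82.30616760253906, 27.999608993530273), 68.96505737304688)
body 1852 (array([609.9, -76.2]), 0.5) (array([610.1, -76.4]), 31.8)
20 480 (array([609.7, -76.1]), 0.5)
60 575 (array([610.2, -76.5]), 0.5)
100 552 (array([609.6, -76. ]), 0.5)
top orange 1046 [612.13737762 -67.67795613 229.17212556] ((611.4788208007812, -66.65293884277344), (79.86309814453125, 28.388277053833008), 70.66329193115234)
body 577 (array([609.4, -78. ]), 0.4) (array([609.4, -78.1]), 32.0)
20 134 (array([609.6, -78.2]), 0.3)
60 183 (array([609.1, -77.8]), 0.2)
100 196 (array([609.5, -78.3]), 0.3)
```

Sprayer axis is at (610,-77), with the two views agreeing within 2 mm. The stall outline measures 128x75 as it should, so its origin is about (572,114) with inward direction (0.036,1). I'll push with tilted, partly closed fingertips from the -y side.

>>> step_arm --plan "0 0 0 0 0 45 0; 0 0 0 0 0 90 0; 0 0 -8 20 -35 120 165; 0 0 -16 40 -75 130 165; 0 0 -24 65 -118 130 165; 0 0 -32 89 -162 130 165; 0 0 -40 113 -206 130 165; 0 0 -48 137 -250 130 165"

```text
clock: 0.9
eef_pos: [336.6, 340.7, 375.1]
tcp_rot: [-3.142, 0.0, 1.974]
contact_force: [1.3, 1.2, 1.0]
opening: 0.353
grasp_force: 0.0
```

>>> step_arm --plan "0 0 -5 24 -44 0 165; 0 0 -10 48 -88 0 165; 0 0 -15.4 72 -132 0 165; 0 0 -15.4 96 -176 0 165; 0 0 -15.4 120 -220 0 165; 0 0 -15.4 144 -264 0 165; 0 0 -15.4 168 -308 0 165; 0 0 -15.4 192 -352 0 165"

```text
clock: 1.7
eef_pos: [528.2, -10.6, 375.1]
tcp_rot: [-3.142, -0.0, 1.71]
contact_force: [1.4, 0.9, 0.4]
opening: 0.354
grasp_force: 0.0
```

>>> step_arm --plan "0 0 0 24 -44 0 165; 0 0 0 48 -88 0 165; 0 0 0 72 -132 0 165; 0 0 0 97 -176 0 165; 0 0 0 97 -176 0 165; 0 0 0 97 -176 0 165; 0 0 0 97 -176 0 165; 0 0 0 97 -176 0 165"

```text
clock: 2.5
eef_pos: [624.4, -183.3, 375.5]
tcp_rot: [3.142, -0.0, 1.711]
contact_force: [-0.1, -0.2, 0.6]
opening: 0.353
grasp_force: 0.0
```

>>> step_arm --plan "7.9 1.1 0 0 -15 -30 150; 15.8 2.2 0 0 -20 -70 150; 23.7 3.3 0 0 -20 -110 150; 31.6 4.4 0 0 -20 -150 150; 34.7 4.9 0 0 -20 -190 150; 34.7 4.9 0 0 -20 -230 150; 34.7 4.9 0 0 -20 -265 150; 34.7 4.9 0 0 -20 -265 150"

```text
clock: 3.3
eef_pos: [622.2, -202.3, 105.9]
tcp_rot: [-3.133, -0.616, 1.707]
contact_force: [-0.3, -0.4, -0.1]
opening: 0.41
grasp_force: 0.0
```

>>> step_arm --plan "0 0 0 0 0 -30 150; 0 0 0 0 0 -50 150; 0 0 0 0 0 -65 150; 0 0 0 0 0 -75 150; 0 0 0 0 0 -80 150; 0 0 0 0 0 -80 150"

```text
clock: 3.9
eef_pos: [624.8, -204.4, 30.2]
tcp_rot: [-3.141, -0.612, 1.71]
contact_force: [-0.1, 0.2, -0.3]
opening: 0.411
grasp_force: 0.0
```

Run:
```python
from m import *
ims=[]
for n in("scene",):
    p,d,c=grab(n); cv2.imwrite("pics/a.png",p[:,:,::-1]); W=world(d,c)
P=W.reshape(-1,3); k=(np.hypot(P[:,0]-610,P[:,1]+77)<40)&(P[:,2]>15)&(P[:,2]<130);print(fixed(P[k][:,:2],32))
s=r.sense();print(s["eef_pos"],s["tcp_rot"],s["qpos"])
```

```text
(array([609.9, -76.2]), 0.6)
[ 625.04326434 -204.61130424   30.71098889] [-3.1414035  -0.61155529  1.71027133] [-0.54316688  0.84904566  1.44052942  0.4803196   1.30111809 -0.91989088]
```

View pics/a.png

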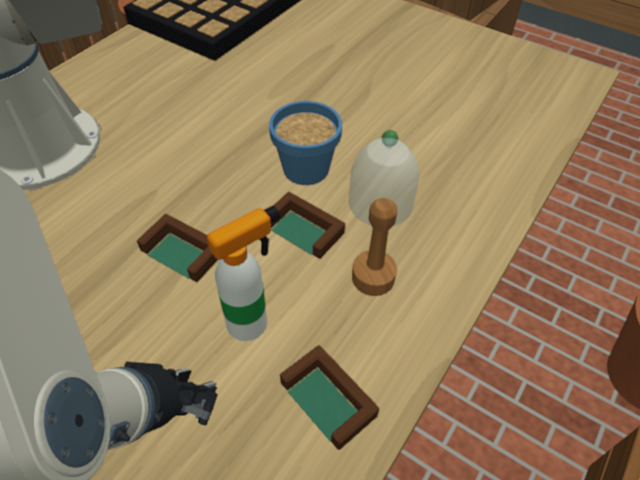

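The gripper at about (200,395) is low and behind the sprayer (245,330), which hasn't moved. Moving in to contact.

>>> step_arm --plan "0 0 0 -3 25 -4 150; 0 0 0 -6 48 -4 150; 0 0 0 -7 60 -4 150; 0 0 0 -8 68 -4 150; 0 0 0 -8.5 73 -4 150; 0 0 0 -9 77 -4 150; 0 0 0 -9.5 80 -4 150; 0 0 0 -9.5 80 -4 150"

```text
clock: 4.75
eef_pos: [615.3, -124.6, 26.3]
tcp_rot: [-3.141, -0.612, 1.71]
contact_force: [0.7, -1.1, 0.2]
opening: 0.413
grasp_force: 0.0
```

>>> step_arm --plan "0 0 0 -0.4 3 0 150; 0 0 0 -0.8 6 0 150; 0 0 0 -1.2 9 0 150; 0 0 0 -1.6 12 0 150; 0 0 0 -2 15 0 150; 0 0 0 -2.4 18 0 150; 0 0 0 -2.4 18 0 150"

```text
clock: 5.45
eef_pos: [612.8, -106.0, 26.3]
tcp_rot: [-3.141, -0.612, 1.71]
contact_force: [0.3, -1.4, -0.4]
opening: 0.409
grasp_force: 0.5
```

```bash
cat > look.py <<'E'
from m import *
import sys
x,y=map(float,sys.argv[1:3])
for n in("top","scene"):
    p,d,c=grab(n); cv2.imwrite(f"pics/{sys.argv[3]}_{n}.png",p[:,:,::-1]); W=world(d,c)
    h=cv2.cvtColor(p,cv2.COLOR_RGB2HSV)
    m=(np.hypot(W[...,0]-x,W[...,1]-y)<50)&(W[...,2]>35)&(W[...,2]<130)&((h[...,1]<60)&(h[...,2]>90)|(cv2.inRange(h,(55,120,40),(85,255,255))>0))
    P=W[m]; print(n,len(P),fixed(P[:,:2],32))
    for a,b in((35,70),(95,130)):
        Q=P[(P[:,2]>a)&(P[:,2]<b)]
        if len(Q)>20: print("  z",a,fixed(Q[:,:2],32))
s=r.sense();print(s["clock"],s["eef_pos"],s["contact_force"],s["opening"],s["grasp_force"])
E
python3 look.py 608 -70 b
```

```text
top 98 (array([605.8, -66.8]), 2.0)
  z 35 (array([593.4, -73.8]), 3.7)
  z 95 (array([606.9, -66.1]), 0.2)
scene 1456 (array([607.9, -64.7]), 0.7)
  z 35 (array([607.9, -64.8]), 1.0)
  z 95 (array([607.6, -64.4]), 0.5)
5.55 [ 612.79180303 -106.16811403   26.30770984] [ 0.49612553 -0.72934025 -0.598483  ] 0.411162994179455 0.17720999254379421
```

Contact is stable and the sprayer has slid upright to (607.6,-65). Continuing towards the stall axis.

>>> step_arm --plan "0 0 0 -1 4 0 150; 0 0 0 -3.5 10 0 150; 0 0 0 -6 16 0 150; 0 0 0 -8.5 22 0 150; 0 0 0 -11 28 0 150; 0 0 0 -13.5 34 0 150; 0 0 0 -16 40 0 150; 0 0 0 -18 45 0 150"

```text
clock: 6.35
eef_pos: [594.6, -60.9, 26.3]
tcp_rot: [-3.141, -0.612, 1.71]
contact_force: [0.9, -2.3, -1.1]
opening: 0.409
grasp_force: 1.1
```

```bash
python3 look.py 590 -20 c
```

```text
top 89 (array([587.1, -22.6]), 2.1)
  z 35 (array([580.4, -29.2]), 2.6)
  z 95 (array([588.7, -21.4]), 0.2)
scene 1435 (array([589.4, -18.7]), 0.7)
  z 35 (array([589.5, -18.9]), 0.7)
  z 95 (array([589.1, -18.5]), 0.6)
6.45 [594.38846624 -60.58276236  26.34280812] [0.3698366  0.04726315 0.84818357] 0.4093650299688139 0.06057596139726229
```

>>> step_arm --plan "0 0 0 -1.5 4 0 150; 0 0 0 -4 10 0 150; 0 0 0 -6.5 16 0 150; 0 0 0 -9 22 0 150; 0 0 0 -11.5 28 0 150; 0 0 0 -14 34 0 150; 0 0 0 -16.5 40 0 150; 0 0 0 -19 47 0 150"

```text
clock: 7.25
eef_pos: [575.7, -14.0, 26.3]
tcp_rot: [-3.141, -0.612, 1.71]
contact_force: [1.8, -2.5, -0.4]
opening: 0.414
grasp_force: 1.3
```

>>> step_arm --plan "0 0 0 0 4 0 150; 0 0 0 0 9 0 150; 0 0 0 0.2 14 0 150; 0 0 0 0.5 18 0 150; 0 0 0 0.6 20 0 150; 0 0 0 0.6 20 0 150"

```text
clock: 7.85
eef_pos: [576.4, 5.9, 26.3]
tcp_rot: [-3.141, -0.612, 1.71]
contact_force: [0.3, 0.4, 0.3]
opening: 0.411
grasp_force: 0.4
```

```bash
python3 look.py 570 48 d
python3 - <<'E'
import cv2,numpy as np
a=cv2.imread("pics/d_top.png")[140:360,180:480];b=cv2.imread("pics/d_scene.png")[80:400,100:440]
b=cv2.resize(b,(468,440));cv2.imwrite("pics/d.png",np.vstack([cv2.resize(a,(409,300)),cv2.resize(b,(409,300))]))
E
```

```text
top 53 (array([568.7,  41.3]), 2.3)
scene 1418 (array([571.3,  47.4]), 0.7)
  z 35 (array([571.3,  47.4]), 0.7)
  z 95 (array([571.1,  47.6]), 0.6)
7.95 [576.40906129   5.73107831  26.28131125] [-0.62188984 -0.13615126  0.04811005] 0.414348617158892 0.1300279474526178
```

View pics/d.png

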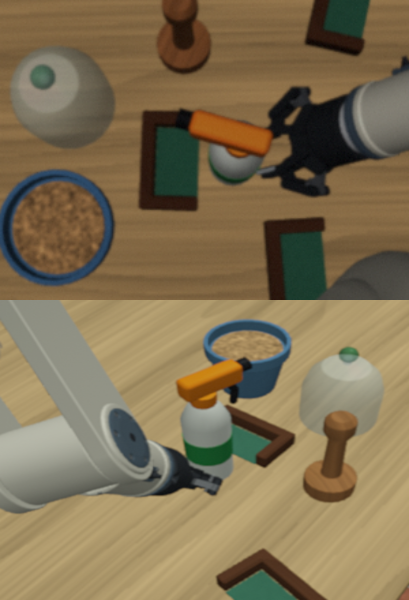

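The sprayer is on the stall axis at the mouth, upright, with the gripper behind it. Pushing straight in, and slowly towards the stop.

>>> step_arm --plan "0 0 0 0 4 0 150; 0 0 0 0 10 0 150; 0 0 0 0 16 0 150; 0 0 0 0 22 0 150; 0 0 0 0 28 0 150; 0 0 0 0 34 0 150; 0 0 0 0 40 0 150; 0 0 0 0 45 0 150"

```text
clock: 8.75
eef_pos: [576.4, 51.1, 26.3]
tcp_rot: [-3.141, -0.612, 1.71]
contact_force: [0.3, -3.3, 0.6]
opening: 0.409
grasp_force: 1.3
```

>>> step_arm --plan "0 0 0 0 3 0 150; 0 0 0 0 6 0 150; 0 0 0 0 9 0 150; 0 0 0 0 12 0 150; 0 0 0 0 14 0 150; 0 0 0 0 16 0 150; 0 0 0 0 17 0 150; 0 0 0 0 17 0 150"

```text
clock: 9.55
eef_pos: [576.5, 67.6, 26.3]
tcp_rot: [-3.141, -0.612, 1.71]
contact_force: [0.6, -1.8, 1.2]
opening: 0.413
grasp_force: 0.8
```

```bash
python3 look.py 571 110 e
```

```text
top 42 (array([571.8,  98.8]), 3.4)
scene 1291 (array([571.2, 109. ]), 0.7)
  z 35 (array([571.3, 108.9]), 0.7)
  z 95 (array([571. , 109.2]), 0.7)
9.65 [576.48755501  67.61198439  26.30593873] [ 0.03018286 -1.05503721 -0.12106755] 0.41168506376259506 0.6564517796505243
```

>>> step_arm --plan "0 0 0 0 1 0 150; 0 0 0 0 2 0 150; 0 0 0 0 3 0 150"

```text
clock: 9.95
eef_pos: [576.6, 70.4, 26.3]
tcp_rot: [-3.141, -0.612, 1.71]
contact_force: [0.1, -2.5, -0.1]
opening: 0.415
grasp_force: 1.3
```

>>> step_arm --plan "0 0 0 0 0.7 0 150; 0 0 0 0 1.4 0 150"

```text
clock: 10.15
eef_pos: [576.5, 71.9, 26.3]
tcp_rot: [-3.141, -0.612, 1.71]
contact_force: [0.4, -1.9, 0.6]
opening: 0.411
grasp_force: 1.3
```

>>> step_arm --plan "0 0 0 0 0.7 0 150; 0 0 0 0 1.2 0 150"

```text
clock: 10.35
eef_pos: [576.5, 73.2, 26.3]
tcp_rot: [-3.141, -0.612, 1.71]
contact_force: [-0.6, -3.3, 0.1]
opening: 0.41
grasp_force: 1.3
```

>>> step_arm --plan "0 0 0 0 0.5 0 150; 0 0 0 0 1 0 150"

```text
clock: 10.55
eef_pos: [576.5, 74.1, 26.3]
tcp_rot: [-3.141, -0.612, 1.71]
contact_force: [0.5, -1.7, 0.9]
opening: 0.414
grasp_force: 1.3
```

>>> step_arm --plan "0 0 0 0 0.5 0 150; 0 0 0 0 1 0 150"

```text
clock: 10.75
eef_pos: [576.5, 75.1, 26.3]
tcp_rot: [-3.141, -0.612, 1.71]
contact_force: [-0.8, -2.5, 0.7]
opening: 0.411
grasp_force: 1.3
```

```bash
python3 look.py 571 114 f
```

```text
top 34 (array([573.3, 100.4]), 3.3)
scene 1272 (array([571.2, 116.4]), 0.7)
  z 35 (array([571.3, 116.4]), 0.7)
  z 95 (array([571. , 116.6]), 0.7)
10.85 [576.51209901  75.16886395  26.27628555] [ 0.65838153 -2.01601593  0.10989745] 0.4099878022473529 1.147563080303371
```

>>> step_arm --plan "0 0 0 0 0.5 0 150; 0 0 0 0 1 0 150"

```text
clock: 11.05
eef_pos: [576.5, 76.1, 26.3]
tcp_rot: [-3.141, -0.612, 1.71]
contact_force: [0.2, -3.2, 0.8]
opening: 0.41
grasp_force: 1.5
```

>>> step_arm --plan "0 0 0 0 0.5 0 150; 0 0 0 0 1 0 150"

```text
clock: 11.25
eef_pos: [576.6, 76.6, 26.2]
tcp_rot: [-3.142, -0.611, 1.711]
contact_force: [-0.6, -9.0, 2.1]
opening: 0.411
grasp_force: 4.0
```

>>> step_arm --plan "0 0 0 0 0.5 0 150; 0 0 0 0 1 0 150"

```text
clock: 11.45
eef_pos: [576.8, 76.8, 26.2]
tcp_rot: [3.141, -0.609, 1.711]
contact_force: [-2.4, -13.8, 3.3]
opening: 0.411
grasp_force: 6.4
```

The force step (3 to 14 N) shows the sprayer is seated against the back stop. Backing straight off.

>>> step_arm --plan "0 0 0 0 -1 0 150; 0 0 0 0 -2 0 150; 0 0 0 0.3 -5 0 150; 0 0 0 1 -15 0 150; 0 0 0 3 -35 0 150; 0 0 0 5 -60 0 150; 0 0 0 8 -90 0 150; 0 0 0 10 -115 0 150"

```text
clock: 12.25
eef_pos: [586.6, -38.6, 26.3]
tcp_rot: [-3.141, -0.612, 1.71]
contact_force: [0.2, 0.2, 0.1]
opening: 0.411
grasp_force: 0.0
```

>>> step_arm --plan "0 0 0 2 -25 0 150; 0 0 0 5 -60 10 150; 0 0 0 6 -90 40 150; 0 0 0 6 -100 85 150; 0 0 0 6 -100 130 150; 0 0 0 6 -100 175 150; 0 0 0 6 -100 200 150; 0 0 0 6 -100 200 150"

```text
clock: 13.05
eef_pos: [594.0, -138.1, 230.5]
tcp_rot: [3.135, -0.608, 1.714]
contact_force: [0.0, 0.4, 0.6]
opening: 0.409
grasp_force: 0.0
```

```bash
python3 look.py 571 114 g
python3 - <<'E'
import cv2,numpy as np
a=cv2.imread("pics/g_top.png")[140:360,180:480];b=cv2.imread("pics/g_scene.png")[80:400,120:440]
cv2.imwrite("pics/g.png",np.hstack([cv2.resize(a,(400,293))[:,:],cv2.resize(b,(293,293))]))
E
```

```text
top 18 (array([570.6, 113.9]), 0.1)
scene 1385 (array([571.3, 117.3]), 0.7)
  z 35 (array([571.3, 117.3]), 0.7)
  z 95 (array([571.1, 117.6]), 0.7)
13.15 [ 592.34084281 -137.32204566  226.38205164] [-0.10541688  0.72648432 -0.54666005] 0.4080801479491492 0.0
```

View pics/g.png

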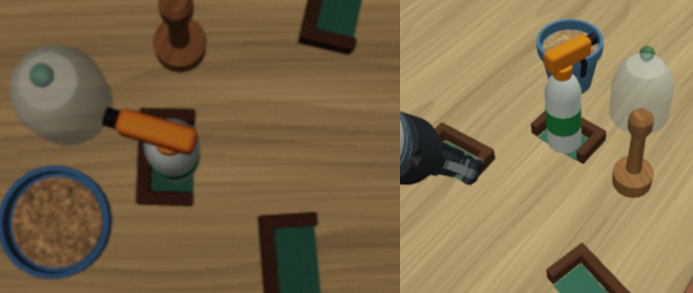

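The sprayer stands upright inside the stall against the back stop. The pot, cloche and tamper haven't moved, and the gripper is clear.

```bash
python3 -c "
from rig import r
print(r.sign_off())"
```

```text
the job is handed in; nothing more can be done
None
```

I pushed the sprayer upright into the leftmost stall until it met the back stop (push force rose to about 14 N). The arm backed clear with the pot, cloche and tamper left where they were, and I handed the job in at about 13 s.

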